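Tip the drained spool into the tray

TASK

Two pump parts lie draining on the two heavy flaps of the tipping stand. Press down the long end of the lever that belongs to the flap with the waisted spool, so that the flap rises and the spool rolls into the catch tray, then let the lever come up slowly under your finger so that the flap settles without slamming, and move clear. Touch only that lever: do not touch, pick up or disturb the parts, the flaps or anything else, and leave the plain roller on its own flap.

Things in the scene. Friction and masses are not known exactly. Their poses are not given: they have to be found in the camera images.
- stand: grey steel tipping stand, fixed. Origin on the bench between and under the lever pivots; x from the levers' long ends to the catch tray, y left, z up. Base plate x -50 to 270 mm, 12 mm thick. Each side (y = 55 mm left, -55 mm right): lever pad x -200 mm, pivot x 0 and 85 mm up, flap x 64 to 170 mm. Each lever lifts only the flap on its own side. Tray for both: x 175 to 263 mm, far wall 95 mm high
- pad_left (a point): centre of the top of the round black press pad (36 mm across) on the left lever's long end (a steel bar 18 mm wide). At rest about 140 mm above the bench, level to within 13 degrees; fully pressed it is 88 mm lower, having moved almost straight down (under 10 mm along x)
- pad_right (a point): the same on the right lever
- lever_left (a joint): angle of the left lever, rad: 0 at rest (long end up), 0.45 fully pressed, at its end stop. Spring and flap bring it back up when released, fast and with a slam if let go. Pressing takes about 2 to 7 N over the travel, more only at the end stop
- lever_right (a joint): the same for the right lever
- flap_left: left flap: steel plate 106 x 90 x 10 mm, about 0.75 kg, raised lip on its near edge, low side lips. Origin on its hinge, at the far edge (stand x 170, y 55, z 85 mm); at rest its frame is parallel to the stand's, the plate sloping 5 degrees to the near lip. The lever's short end raises the near edge up to 0.37 rad; above about 0.12 rad the part rolls over the hinge into the tray in about 1 s
- flap_right: the same on the right (stand y = -55 mm)
- spool: loose steel spool, 60 mm long: two flanges 30 mm in diameter and 14 mm wide, waist 16 mm in diameter; 0.2 kg. It lies across one of the two flaps (which one varies). Origin at its centre, y along its axis; it turns as it rolls. On a flap its centre is at stand x 83 mm, z 103 mm; in the tray at about x 248 mm, z 66 mm
- roller: loose plain steel roller, a cylinder 30 mm in diameter and 60 mm long, no waist, 0.32 kg. It lies in the same way on the other flap. Origin at its centre
- socket: bystander, loose: deep socket, a plain steel cylinder 26 mm in diameter and 60 mm high, standing between the two levers; origin at the centre of its underside
- hex_bolt: bystander, loose: steel bolt standing on its head (head 28 mm across, 45 mm high) on the stand's base plate between the levers; origin at the centre of its underside
- oil_bottle: bystander, loose: grey plastic bottle, 60 mm in diameter, 150 mm high; origin at the centre of its underside
- screwdriver: bystander, loose: screwdriver with a black handle lying on the bench
- wrench: bystander, loose: steel wrench lying on the bench
- bolt_cup: bystander, loose: open aluminium cup, 72 mm in diameter, 70 mm high; origin at the centre of its underside
- bearing: bystander, loose: steel bearing ring, 52 mm outside diameter, 16 mm high; origin at the centre of its underside
Things that resemble listed ones, but are neither listed nor needed, are in the scene too. What is shaped like the spool but black or yellow is not meant.

How it is judged:
By the outcome, as a careful person would: the job done as asked, in the order asked, and still so for the second after the job is handed in, with the robot touching nothing.
It also fails if it takes over 38 s, if anything falls off the work surface, if the arm or the gripper's body presses on something with over 40 N, if the wrist force passes 120 N, or if a joint passes its speed limit or range.

ROBOT

A 7-joint arm with a two-finger parallel gripper is mounted at the origin on the work surface. World frame = base frame: x ahead of the robot, y to its left, z up, the work surface at z = 0. Lengths are in m, angles in rad, forces in N, time in s.
With the tool pointing down it reaches from about 0.425 to 0.925 m from the base axis. Payload 6.8 kg.
Tool frame: the origin (TCP) lies at the very end of the fingers, on their centre line; the grasp point (between the pads) lies 19 mm behind it; z points along the fingers, y is the line along which they close (so a half turn about z gives the same grasp; the last joint's range is limited). The gripper opens to 85 mm and grips with 20 to 120 N. Pads are 22 mm wide; open, the fingers measure 114 mm over their backs; the gripper's body (76 mm by 85 mm) begins 54 mm behind the grasp point. The pads swing forward as they close: fully open they stand 13 mm farther back than shut.
Start: joints at [-1.409, 0.477, 0.022, 1.555, -0.011, 1.109, -0.083], TCP at [0.18, 0.651, 0.231] pointing down, gripper open.
Joint ranges: [-2.96, 2.96], [-0.34, 2.1], [-1.41, 1.46], [0.24, 2.44], [-1.37, 4.51], [0.17, 1.92], [-2.96, 2.96]. Speed limits (rad/s): [2.39, 2.39, 3.14, 3.14, 3.14, 3.14, 3.14].

INTERFACE

Orientations are given as a unit quaternion [w, x, y, z].
In Python, from station import bot gives the robot as it stands. The module is installed in compiled form; this text tells all that it offers.
- The arm moves only by the shell command python3 -m jog 'ROWS' [OPENING] [FORCE]. ROWS is JSON, a list of rows, each a list of 4 numbers: the shift along the tool's x, y, z in cm, then the turn about the tool's z in rad. In form: [[x, y, z, spin], ...]. A call has 1 to 20 rows; each row is the pose to reach, as a shift and turn from the pose commanded when the call began, along the tool's axes at that moment; what a row does not reach only later rows make up. A row lasts 1/12 s, in which the tool goes at most 41.7 mm and 7.16 degrees, less where a joint would pass 70% of its speed; a pose out of reach is approached as far as the arm can. A call with a gripper value outside its range is refused whole. OPENING is the closure, from -1 (fully open) to 1 (shut), set as the call begins (- or left out, the last holds). The fingers move at their own pace and stop on an object; FORCE is the grip in N (left out, the last holds). Time passes only in rows, so rows that repeat a pose let the fingers close. It gives the time, the measured TCP pose, the force, the opening and the grip force at its end, in the units of the state.
- bot.get_obs(): the state, without advancing time (a new reading comes with each control period).
- bot.read_camera(name): name is "side" or "top" or "wrist"; returns a dict with "pixels" (384x512x3 uint8, red, green, blue), "depth" (384x512 float32, m along the optical axis (not along the pixel's ray), 0 where there is no reading), "fovy" (degrees; the focal length in pixels is half the picture's height over the tangent of half this angle, whatever the lens; pixels are square), "cx", "cy" (the principal point, pixels), "pose" (4x4, takes a point from camera to world coordinates). Camera axes: x right, y down, z forward; pixel columns grow to the right and rows downward; lengths in m; the calibration is good to about 2 mm. A picture is of the moment at which its call begins.
- bot.hand_in(): hands the job in; it is judged then, once.
The state is a dict: "t": time; "q": joint angles; "joint_vel": joint speeds; "joint_torque": joint torques, N m; "eef_pos": TCP position; "tool_rot": TCP orientation; "contact_force": force on the tool from outside, world axes, zero at the start; "torque": the same for the moment, N m; "gripper_width": opening from 0.0 (shut) to 1.0 (fully open); "grasp_force": force on a finger pad.
Only numpy, scipy, OpenCV 4.12 (cv2) and the standard library are available. Lean on these libraries where they do the work, as an engineer would, in place of code of your own. Each camera call takes 0.05 s, during which the arm holds its last target. There are 200 camera calls.

## Working session

There is one attempt and no reset: what is moved stays moved. The work goes in short steps, Python scripts to look and compute and a shell command to move; the robot and the scene stay as the last step left them, time stands still between calls to the robot, and variables do not carry over. Pictures are saved under pics/ and viewed, at most 10 in all, crops included, and the job is handed in when it is done.

```bash
mkdir -p pics; cat > h.py <<'E'
import numpy as np, cv2
from station import bot
def cam(n):
    r=bot.read_camera(n); p=r["pixels"]; f=p.shape[0]/2/np.tan(np.radians(r["fovy"])/2)
    d=r["depth"]; v,u=np.mgrid[:d.shape[0],:d.shape[1]]
    P=np.stack([(u-r["cx"])/f*d,(v-r["cy"])/f*d,d],-1)@r["pose"][:3,:3].T+r["pose"][:3,3]
    P[d==0]=np.nan
    return r,p,P
E
python3 - <<'E'
from h import *
im=[]
for n in("top","side"):
    r,p,P=cam(n); np.savez(n,p=p,P=P,pose=r["pose"]); print(n,r["pose"].round(3).tolist(),r["fovy"])
    cv2.imwrite(f"pics/{n}.png",cv2.resize(p[:,:,::-1],(800,600)))
print(bot.get_obs())
E
```

```text
top [[0.055, -0.977, 0.205, 0.162], [-0.998, -0.054, 0.013, 0.018], [-0.002, -0.206, -0.979, 1.753], [0.0, 0.0, 0.0, 1.0]] 45.44540866439794
side [[0.947, -0.18, 0.266, 0.196], [-0.322, -0.507, 0.8, -0.915], [-0.009, -0.843, -0.538, 0.758], [0.0, 0.0, 0.0, 1.0]] 52.94135497762422
{'t': 0.1, 'q': array([-1.40907695,  0.47773255,  0.02236164,  1.55636106, -0.01149255,
        1.10930368, -0.08309644]), 'joint_vel': array([ 0.00035242, -0.0014199 , -0.00045987, -0.00171387,  0.00091093,
        0.00138312, -0.00160213]), 'joint_torque': array([ 4.80298069e-03, -5.97763002e+01,  1.61371417e+00, -2.81950647e+01,
        1.27968934e-02,  5.09375022e-03, -6.95450822e-06]), 'eef_pos': array([0.17980687, 0.65004948, 0.2304096 ]), 'tool_rot': array([-4.39997452e-05,  1.34495843e-01,  9.90913803e-01, -8.36926660e-04]), 'contact_force': array([0.49110191, 0.8745344 , 0.78906107]), 'torque': array([-0.044935  , -0.02112403,  0.00020537]), 'grasp_force': 0.0, 'gripper_width': 0.9992401485573535}
```

View pics/top.png

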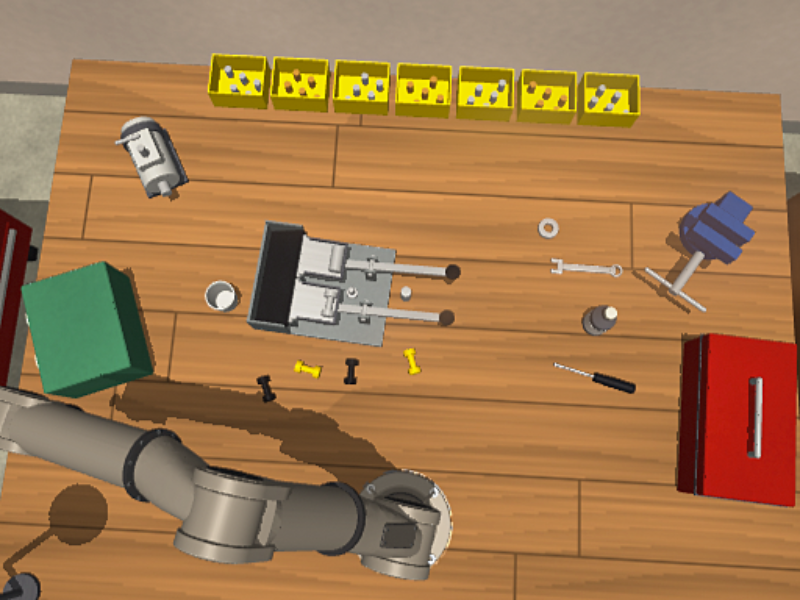

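View pics/side.png

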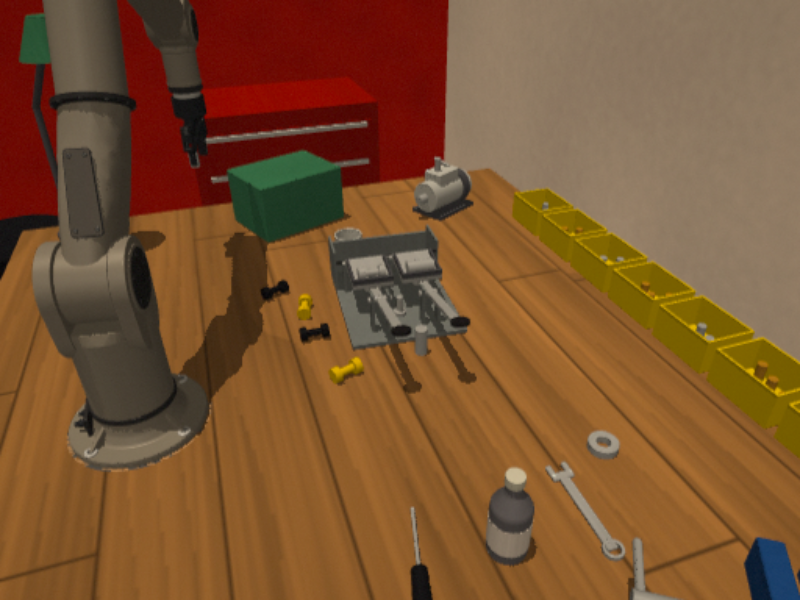

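The top view shows the stand with its tray at (270,275) and black pads at (453,271) and (446,317). The part at (330,303), on the side nearer the robot, looks waisted. I'll zoom in to check and measure the pads.

```bash
python3 - <<'E'
from h import *
t=np.load("top.npz"); p,P=t["p"],t["P"]
s=np.load("side.npz")
a=cv2.resize(p[135:230,150:300,::-1],(600,380),interpolation=cv2.INTER_CUBIC)
b=cv2.resize(s["p"][145:235,205:305,::-1],(244,220),interpolation=cv2.INTER_CUBIC)
c=np.zeros((600,600,3),np.uint8); c[:380]=a; c[380:,:244]=b; cv2.imwrite("pics/crop.png",c)
for n,d in(("top",t),("side",s)):
    p,P=d["p"].astype(int),d["P"]
    m=((p.max(2)<75)&(P[...,2]>.12)&(P[...,2]<.17)&(P[...,0]>.3)&(P[...,0]<.75)&(abs(P[...,1])<.4)).astype(np.uint8)
    k,l,st,ce=cv2.connectedComponentsWithStats(m)
    for i in range(1,k):
        if st[i,4]>15: Q=P[l==i]; print(n,st[i],Q.mean(0).round(4),Q.min(0).round(4),Q.max(0).round(4))
E
```

```text
top [285 170   9   9  63] [ 0.5748 -0.09    0.1405] [ 0.5586 -0.1041  0.1313] [ 0.5902 -0.0746  0.1493]
side [288 203  13   7  74] [ 0.5754 -0.097   0.1395] [ 0.5601 -0.1107  0.1326] [ 0.5927 -0.0766  0.1454]
side [250 208  13   8  79] [ 0.4669 -0.0875  0.1391] [ 0.4512 -0.1026  0.1219] [ 0.4832 -0.0469  0.1446]
```

View pics/crop.png

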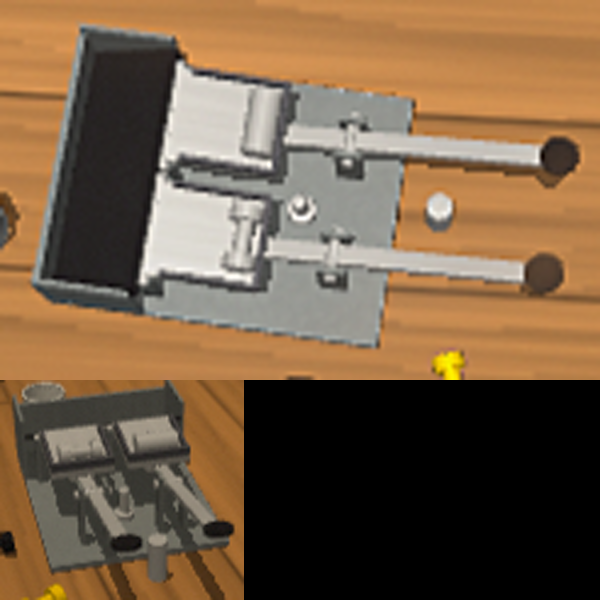

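The crop shows the waisted spool at (245,235) on the near (left) flap and the plain roller at (263,120) on the other. So I press the left pad, at about (543,273) in the crop. Next I'll compute the shifts.

```bash
python3 - <<'E'
from h import *
from scipy.spatial.transform import Rotation as Rn
o=bot.get_obs(); w=o["tool_rot"]; R=Rn.from_quat([w[1],w[2],w[3],w[0]]).as_matrix()
t=np.load("top.npz");p,P,T=t["p"].astype(int),t["P"],t["pose"]
# pad: dark pixels near 285,203
f=192/np.tan(np.radians(45.4454/2))
# brightness vs wood/steel: saturation+value
for (cu,cv) in((285,203),(290,174)):
    sub=p[cv-12:cv+13,cu-12:cu+13]; m=(sub.max(2)<115).astype(np.uint8)
    k,l,st,ce=cv2.connectedComponentsWithStats(m); i=l[12,12]
    u,v=ce[i]+[cu-12,cv-12]; d=T[:3,:3]@np.array([(u-256)/f,(v-192)/f,1]); 
    x=T[:3,3]+d*(.14-T[2,3])/d[2]; Q=P[cv-12:cv+13,cu-12:cu+13][l==i]
    print("pad",st[i],(u,v),x.round(4),np.nanmedian(Q,0).round(4))
for n,tgt in(("via1",[.25,.65,.28]),("via2",[.50,.38,.28]),("above",[.467,-.085,.20])): print(n,((np.array(tgt)-o["eef_pos"])@R*100).round(1))
print(R.round(3).tolist())
m=(p[...,1]>p[...,0]+25); Q=P[m];print("green",np.nanpercentile(Q,[1,99],axis=0).round(3))
E
```

```text
pad [ 7  8 11 10 85] (np.float64(285.1411764705882), np.float64(203.43529411764706)) [ 0.4649 -0.0669  0.14  ] [ 0.467  -0.0796  0.1396]
pad [  0   7  17  13 110] (np.float64(287.7), np.float64(175.1)) [ 0.5697 -0.0718  0.14  ] [ 0.581  -0.0888  0.138 ]
via1 [-6.8  1.9 -5. ]
via2 [-38.1 -17.5  -4.9]
above [-47.3 -63.2   3.2]
[[-0.964, 0.267, -0.0], [0.267, 0.964, -0.002], [-0.0, -0.002, -1.0]]
green [[0.25  0.626 0.022]
 [0.538 0.876 0.168]]
```

```bash
python3 -m jog '[[-1,0,-2,0],[-3,-1,-4,0],[-6,-2,-5,0],[-9,-4,-5,0],[-12,-5,-5,0],[-15,-6.5,-5,0],[-18,-8,-5,0],[-21,-9.5,-5,0],[-24,-11,-5,0],[-27,-12.5,-5,0],[-30,-14,-5,0],[-32,-15.5,-5,0],[-34,-17,-5,0],[-36,-19,-5,0],[-37,-21,-5,0],[-38,-23,-5,0],[-39,-25,-5,0],[-39.5,-27,-5,0],[-40,-28,-5,0],[-40,-28,-5,0]]' 1 40; python3 - <<'E'
import numpy as np
from station import bot
o=bot.get_obs();print(o["q"].round(2),o["eef_pos"].round(3),o["tool_rot"].round(3))
R=np.array([[-.964,.267,0],[.267,.964,-.002],[0,-.002,-1]]); print(((np.array([.467,-.083,.21])-o["eef_pos"])@R*100).round(1))
E
```

```text
t: 1.77
eef_pos: [0.4915, 0.2711, 0.2813]
tool_rot: [0.0, 0.137, 0.991, -0.001]
contact_force: [-0.5, 0.3, 0.3]
gripper_width: -0.001
grasp_force: 0.0
[-0.78  0.24  0.2   1.78 -0.05  1.12  0.73] [0.492 0.271 0.281] [ 0.     0.137  0.991 -0.001]
[ -7.1 -34.8   7.2]
```

```bash
python3 -m jog '[[0,-1,0,0],[-0.5,-3,0,0],[-1,-5,0,0],[-1.5,-7.5,0,0],[-2,-10,0,0],[-2.5,-12.5,0,0],[-3,-15,0,0],[-3.5,-17.5,0,0],[-4,-20,0,0],[-4.5,-22.5,0,0],[-5,-25,0,0],[-5.5,-27.5,0,0],[-6,-30,0,0],[-6.5,-32,1,0],[-7,-33.5,2.5,0],[-7,-34.5,4,0],[-7.1,-34.8,5.5,0],[-7.1,-34.8,7,0],[-7.1,-34.8,7,0],[-7.1,-34.8,7,0]]'; python3 - <<'E'
from h import *
o=bot.get_obs();print(o["q"].round(2),o["eef_pos"].round(4),o["tool_rot"].round(3))
im=[]
for n in("wrist","side"):
    r,p,P=cam(n); np.savez(n,p=p,P=P,pose=r["pose"]); print(n,r["cx"],r["cy"],r["pose"].round(3).tolist())
    im.append(p[:,:,::-1] if n=="wrist" else cv2.resize(p[140:260,200:330,::-1],(416,384)))
im=np.hstack(im);cv2.imwrite("pics/w1.png",cv2.resize(im,(800,331)))
E
```

```text
t: 3.43
eef_pos: [0.4663, -0.0793, 0.2109]
tool_rot: [-0.001, 0.134, 0.991, -0.0]
contact_force: [0.7, 0.4, 1.0]
gripper_width: -0.004
grasp_force: 0.0
[-0.36  0.17  0.45  2.07 -0.09  0.92  1.44] [ 0.4663 -0.0793  0.2109] [-0.001  0.134  0.991 -0.   ]
wrist 258.8241947655636 192.29372430381738 [[0.265, 0.915, 0.305, 0.388], [0.964, -0.251, -0.085, -0.057], [-0.001, 0.316, -0.949, 0.354], [0.0, 0.0, 0.0, 1.0]]
side 257.5594814620831 192.21217715823337 [[0.947, -0.18, 0.266, 0.196], [-0.322, -0.507, 0.8, -0.915], [-0.009, -0.843, -0.538, 0.758], [0.0, 0.0, 0.0, 1.0]]
```

View pics/w1.png

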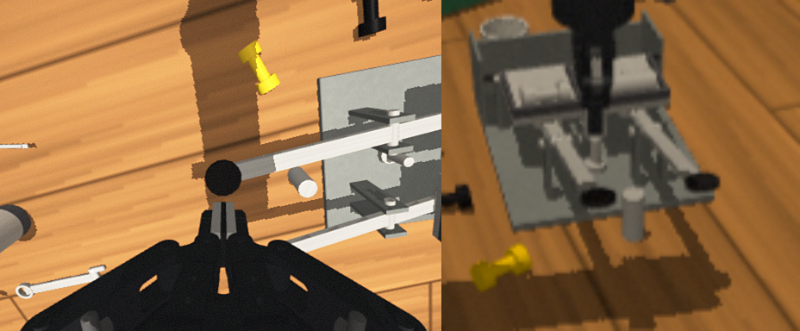

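The wrist view shows the left pad at (223,177), just ahead of the closed fingertips; the right lever is well clear of it. I'll locate the pad precisely.

```bash
python3 - <<'E'
from h import *
r,p,P=cam("wrist"); o=bot.get_obs(); f=192/np.tan(np.radians(r["fovy"])/2)
m=((p.max(2)<60)&(P[...,2]>.115)&(P[...,2]<.165)).astype(np.uint8)
k,l,st,ce=cv2.connectedComponentsWithStats(m); i=1+st[1:,4].argmax()
c,rad=cv2.minEnclosingCircle(np.argwhere(l==i)[:,::-1].astype(np.float32)); print(st[i],ce[i],c,rad)
Q=P[l==i]; z=np.nanmedian(Q[:,2]); d=r["pose"][:3,:3]@np.array([(ce[i][0]-r["cx"])/f,(ce[i][1]-r["cy"])/f,1])
x=r["pose"][:3,3]+d*(z-r["pose"][2,3])/d[2]; print("pad",x,np.nanmean(Q,0),Q.min(0),Q.max(0))
R=np.array([[-.964,.267,0],[.267,.964,-.002],[0,-.002,-1]]); print(((x-o["eef_pos"])@R*100).round(2))
m=(P[...,2]>.09)&(P[...,2]<.15)&(p.min(2)>90)&(P[...,0]<.53)
L=P[m];print(len(L)); print(cv2.fitLine(L[:,:2].astype(np.float32),cv2.DIST_HUBER,0,.01,.01).ravel())
E
```

```text
[ 238  184   42   41 1354] [258.33604136 204.09231905] (258.51123046875, 204.01686096191406) 21.09412384033203
pad [ 0.46789653 -0.07972816  0.14088865] [ 0.46803775 -0.07969666  0.14077394] [ 0.45169515 -0.09666642  0.12875615] [ 0.48647867 -0.06251478  0.14531187]
[-0.06  0.02  7.14]
4437
[0.08745863 0.99616814 0.47824892 0.03141029]
```

Pad at (0.468, -0.080, 0.141), about 35 mm across, which matches the spec. Pressing now.

```bash
python3 -m jog '[[-0.1,0,1,0],[-0.1,0,2,0],[-0.1,0,3,0],[-0.1,0,4,0],[-0.1,0,5,0],[-0.1,0,5.7,0],[-0.1,0,6.2,0],[-0.1,0,6.6,0],[-0.1,0,7,0],[-0.1,0,7.3,0],[-0.1,0,7.6,0],[-0.1,0,8,0],[-0.1,0,8.4,0],[-0.1,0,8.8,0],[-0.1,0,9.2,0]]'
```

```text
t: 4.83
eef_pos: [0.4679, -0.0807, 0.1192]
tool_rot: [0.001, 0.135, 0.991, -0.0]
contact_force: [-0.4, -2.1, 5.2]
gripper_width: -0.001
grasp_force: 2.0
```

```bash
python3 -m jog '[[0,0,0.4,0],[0,0,0.8,0],[0,0,1.2,0],[0,0,1.6,0],[0,0,2,0],[0,0,2.4,0],[0,0,2.8,0],[0,0,3.2,0],[0,0,3.6,0],[0,0,4,0],[0,0,4.4,0],[0,0,4.8,0],[0,0,5.2,0],[0,0,5.6,0],[0,0,5.8,0],[0,0,5.8,0],[0,0,5.8,0],[0,0,5.8,0],[0,0,5.8,0],[0,0,5.8,0]]'; python3 - <<'E'
from h import *
r,p,P=cam("side"); r2,p2,P2=cam("top")
a=cv2.resize(p[140:260,200:330,::-1],(400,369)); b=cv2.resize(p2[135:230,150:300,::-1],(400,253)); c=np.zeros((369,800,3),np.uint8); c[:,:400]=a; c[:253,400:]=b
cv2.imwrite("pics/p1.png",c)
E
```

```text
t: 6.5
eef_pos: [0.4673, -0.0804, 0.0613]
tool_rot: [-0.0, 0.134, 0.991, 0.0]
contact_force: [-0.1, 1.9, 3.4]
gripper_width: 0.001
grasp_force: 1.5
```

View pics/p1.png

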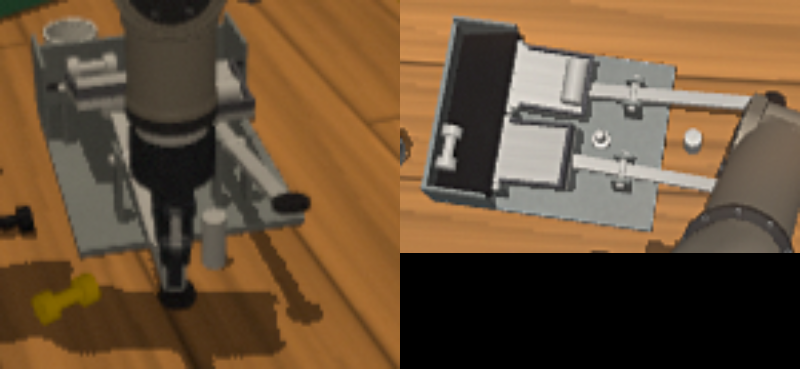

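The top half of the picture shows the spool in the tray at (450,147) and the roller still on its own flap at (575,80). Now I'll let the lever up slowly.

```bash
python3 -m jog '[[0,0,-0.1,0],[0,0,-0.3,0],[0,0,-0.5,0],[0,0,-0.7,0],[0,0,-0.9,0],[0,0,-1.1,0],[0,0,-1.3,0],[0,0,-1.5,0],[0,0,-1.7,0],[0,0,-1.9,0],[0,0,-2.1,0],[0,0,-2.3,0],[0,0,-2.5,0],[0,0,-2.7,0],[0,0,-2.9,0],[0,0,-3.1,0],[0,0,-3.3,0],[0,0,-3.5,0],[0,0,-3.7,0],[0,0,-3.9,0]]'
python3 -m jog '[[0,0,-0.2,0],[0,0,-0.4,0],[0,0,-0.6,0],[0,0,-0.8,0],[0,0,-1,0],[0,0,-1.2,0],[0,0,-1.4,0],[0,0,-1.55,0],[0,0,-1.7,0],[0,0,-1.85,0],[0,0,-2,0],[0,0,-2.1,0],[0,0,-2.2,0],[0,0,-2.3,0],[0,0,-2.4,0],[0,0,-2.5,0],[0,0,-2.6,0],[0,0,-2.7,0],[0,0,-2.8,0],[0,0,-2.9,0]]'
```

```text
t: 8.27
eef_pos: [0.4675, -0.08, 0.1005]
tool_rot: [-0.0, 0.134, 0.991, 0.0]
contact_force: [-0.2, 0.4, 2.4]
gripper_width: 0.0
grasp_force: 1.5
t: 9.93
eef_pos: [0.4674, -0.0805, 0.1294]
tool_rot: [-0.0, 0.134, 0.991, -0.0]
contact_force: [0.7, 1.9, 3.2]
gripper_width: -0.001
grasp_force: 1.4
```

```bash
python3 -m jog '[[0,0,-0.08,0],[0,0,-0.16,0],[0,0,-0.24,0],[0,0,-0.32,0],[0,0,-0.4,0],[0,0,-0.48,0],[0,0,-0.56,0],[0,0,-0.64,0],[0,0,-0.72,0],[0,0,-0.8,0],[0,0,-0.88,0],[0,0,-0.96,0],[0,0,-1.04,0],[0,0,-1.12,0],[0,0,-1.2,0],[0,0,-1.28,0],[0,0,-1.36,0],[0,0,-1.44,0],[0,0,-1.52,0],[0,0,-1.6,0]]'
python3 -m jog '[[0,0,-0.2,0],[0,0,-0.5,0],[0,0,-1,0],[0,0,-2,0],[0,0,-3.5,0],[0,0,-5,0],[0,0,-7,0],[0,0,-9,0],[0,-2,-10,0],[0,-4,-10,0],[0,-6,-10,0],[0,-8,-10,0],[0,-10,-10,0],[0,-10,-10,0],[0,-10,-10,0]]'
python3 - <<'E'
from h import *
r,p,P=cam("side"); r2,p2,P2=cam("top")
a=cv2.resize(p[140:260,200:330,::-1],(400,369)); b=cv2.resize(p2[135:230,150:300,::-1],(400,253)); c=np.zeros((369,800,3),np.uint8); c[:,:400]=a; c[:253,400:]=b
cv2.imwrite("pics/f1.png",c)
m=((p.max(2)<75)&(P[...,2]>.12)&(P[...,2]<.17)&(P[...,0]>.4)&(P[...,0]<.65)&(abs(P[...,1]+.09)<.03)).astype(np.uint8)
k,l,st,ce=cv2.connectedComponentsWithStats(m)
for i in range(1,k):
    if st[i,4]>15: print(P[l==i].mean(0).round(4))
E
```

```text
t: 11.6
eef_pos: [0.4672, -0.0807, 0.1452]
tool_rot: [-0.0, 0.135, 0.991, -0.0]
contact_force: [0.5, -0.7, -0.6]
gripper_width: -0.002
grasp_force: 0.0
t: 12.85
eef_pos: [0.4406, -0.1778, 0.2461]
tool_rot: [0.0, 0.136, 0.991, 0.0]
contact_force: [0.5, 1.1, 0.4]
gripper_width: 0.007
grasp_force: 0.0
[ 0.5756 -0.0968  0.1395]
[ 0.467  -0.0878  0.1393]
```

View pics/f1.png

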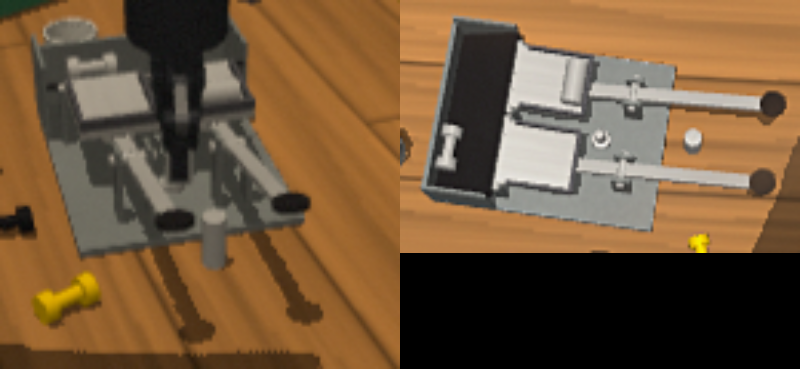

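The spool is in the tray at (450,147) and the roller is still on its flap at (575,80). Both pads are back at their rest height of 0.139 m, the bystanders haven't moved, and the arm is clear.

```bash
python3 -c "
from station import bot
print(bot.hand_in())"
```

```text
the job is handed in; nothing more can be done
None
```

I pressed the left lever and the spool rolled into the tray; I then eased the lever back up to rest, moved the arm clear and handed in at about 13 s, with the roller still on its flap.

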